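# Sweep the nuts off the fitting stand into its drawer and shut it

### The arm

A 6-joint arm with a two-finger parallel gripper is mounted at the origin on a cart in front of the work surface, level with it; the furniture and walls round the work are solid. World frame = base frame: x ahead of the robot, y to its left, z up, the work surface at z = 0. Lengths are in m, angles in rad, forces in N, time in s.
With the tool pointing down it reaches from about 0.35 to 0.975 m from the base axis. Payload 7.1 kg.
Tool frame: the origin (TCP) lies midway between the tips of the shut fingers; the grasp point (between the pads) lies 19 mm behind it; z points along the fingers, x is the direction in which the jaws open and shut, and the axes are right-handed (so a half turn about z gives the same grasp; the last joint's range is limited). The gripper opens to 88 mm and grips with 3 to 60 N. Pads are 20 mm wide; open, the fingers measure 115 mm over their backs; the gripper's body (75 mm by 178 mm) begins 61 mm behind the grasp point.
Start: joints at [1.325, 0.423, 1.63, -0, 1.089, -0.019], TCP at [0.141, 0.609, 0.223] pointing down, gripper open.
Joint ranges: [-3, 3], [-0.9, 2.11], [0.09, 2.58], [-1.31, 4.45], [0.11, 2.69], [-2.54, 2.54]. Speed limits (rad/s): [2.39, 2.39, 3.01, 3.14, 3.14, 3.14].

### API

Orientations are given as a unit quaternion [w, x, y, z].
In Python, from station import move_pose, movel, movej, command_gripper, wait, inverse_kinematics, read_camera, camera_info, MotionError, job_done, get_time, get_joint_pos, get_qvel, get_effort, get_tcp_pos, get_ee_rot, get_ft_force, get_ft_torque, get_grip_width gives the robot as it stands. Calls block until the motion is done:
- move_pose(position, orientation): joint-space move of the TCP to a pose.
- movel(position, frame=None, v=0.15, until_force=None): straight line of the TCP; frame=None keeps the orientation; v is the mean speed in m/s. With until_force (N) it stops when the force on the tool has changed by that much, and returns True; else False.
- movej(angles): joint-space move.
- command_gripper(opening): opening from 0.0 (shut) to 1.0 (fully open); the grip force is fixed at half the most; returns when the fingers have stopped.
- wait(seconds).
- inverse_kinematics(position, orientation): joint angles nearest the present ones, or None.
- read_camera(name): name is "side" or "top" or "wrist"; returns the picture (384x512x3 uint8, red, green, blue); there is no depth.
- camera_info(name): a dict with "intrinsics" (3x3 intrinsics, pixels), "T" (4x4, takes a point from camera to world coordinates); the wrist camera has in their place "tool_from_camera" (4x4, takes a point from camera to tool coordinates, whose origin is the TCP and whose axes are the tool frame's). Camera axes: x right, y up, looking along -z (the intrinsics and any distortion apply to the point x, -y, -z); pixel columns grow to the right and rows downward; lengths in m; the calibration is good to about 2 mm. A picture is of the moment at which its call begins: read the wrist's pose just before it. camera_info takes no time and is no camera call.
A pose or a line that the arm cannot do raises MotionError and nothing moves.
- job_done(): hands the job in, once; it reports no verdict.
Readings, each from a call of its own:
- get_time(): time.
- get_joint_pos(): joint angles.
- get_qvel(): joint speeds.
- get_effort(): joint torques, N m.
- get_tcp_pos(): TCP position.
- get_ee_rot(): TCP orientation.
- get_ft_force(): force on the tool from outside, world axes, zero at the start.
- get_ft_torque(): the same for the moment, N m.
- get_grip_width(): opening from 0.0 (shut) to 1.0 (fully open).
Only numpy, scipy, OpenCV 4.12 (cv2) and the standard library are available. Lean on these libraries where they do the work, as an engineer would, in place of code of your own. Each camera call takes 0.05 s, during which the arm holds its last target.

### The job

Clear the three loose hex nuts off the top of the little wooden one-drawer stand: sweep them with your fingers, without picking any of them up, over its open front edge so that they drop into the pulled-out drawer, then push the drawer fully shut. Leave the brass padlock where it lies on the stand's top, and the other tools on the bench alone.

Things in the scene. Friction and masses are not known exactly. Their poses are not given: they have to be found in the camera images.
- stand: Low wooden cabinet fixed to the bench: 220 mm deep (own x), 260 wide (own y), 68 high to its flat top, the deck. Origin: centre of its underside, on the bench. Front = own -x side, turned roughly to the world's -y. A rim 11 mm high runs round the deck at the sides (inner faces at own y = +-109 mm) and the back (inner face at own x = +96 mm), none along the front edge (own x = -110 mm).
- deck_edge (a point): Middle of the deck's open front edge, on the deck's surface, 68 mm above the bench. Axes as the stand's: -x points out over the drawer.
- drawer (a joint): How far the stand's drawer is pulled out, m: 0 is fully shut, 0.15 fully out; it begins 0.095 to 0.13 out. It runs to the stand's own -x under the deck, stays where it is left and takes under 3 N to push.
- drawer_front (a point): Centre of the drawer front's outer face, moving with the drawer, 32 mm above the bench. Flat upright panel, 232 mm wide, 7.5 to 57.5 mm above the bench, with a brass knob here (22 mm across, sticks out 22 mm). It may be pushed anywhere. Axes as the stand's: +x shuts it; shut, the face is flush with the deck's front edge.
- drawer_in (a point): Centre of the drawer's inner floor, 13 mm above the bench, moving with the drawer. Inside, the drawer is 186 mm long (x) and 222 mm wide (y); its walls rise 33 mm above the floor; the deck's underside is 46 mm above it. Axes as the stand's.
- nut_a: Plain steel hex nut, 30 x 26 mm over corners/flats, 13 mm high, about 0.03 kg, loose on the deck of the stand at the start. Origin at the centre of its underside, z up while it lies as at the start.
- nut_b: Plain steel hex nut, 30 x 26 mm over corners/flats, 13 mm high, about 0.03 kg, loose on the deck of the stand at the start. Origin at the centre of its underside, z up while it lies as at the start.
- nut_c: Plain steel hex nut, 30 x 26 mm over corners/flats, 13 mm high, about 0.03 kg, loose on the deck of the stand at the start. Origin at the centre of its underside, z up while it lies as at the start.
- padlock: Brass padlock with a steel shackle, lying flat on the deck, 61 mm long (own x, roughly along the stand's x), 40 wide, 17 high; loose, to be left where it lies. Origin: centre of its underside. The nuts and the padlock lie in four lanes along the stand's x, about 56 mm apart, the padlock in any one of them.
- tape_measure: Bystander: yellow tape measure, 35 x 84 x 69 mm; origin at the centre of its underside.
- mallet: Bystander: wooden mallet, 100 x 281 x 64 mm, lying to the left of the stand; origin at the centre of its underside.
- chisel: Bystander: chisel with a yellow handle, 32 x 242 x 35 mm; origin at the centre of its underside.
- pencil: Bystander: red carpenter's pencil, 9 x 165 x 8 mm; origin at the centre of its underside.

How it is judged:
At the end, for the whole second after the job is handed in: All three nuts lie at rest inside the drawer, the drawer is shut to within 5 mm, and the padlock is still within 20 mm of where it lay on the deck (value of joint drawer below 0.005 m and x of nut_a in the frame of drawer_in between -0.093 and 0.093 m and y of nut_a in the frame of drawer_in between -0.111 and 0.111 m and z of nut_a in the frame of drawer_in between -0.005 and 0.04 m and linear speed of each of nut_a, nut_b, nut_c, padlock below 0.02 m/s and x of nut_b in the frame of drawer_in between -0.093 and 0.093 m and y of nut_b in the frame of drawer_in between -0.111 and 0.111 m and z of nut_b in the frame of drawer_in between -0.005 and 0.04 m and x of nut_c in the frame of drawer_in between -0.093 and 0.093 m and y of nut_c in the frame of drawer_in between -0.111 and 0.111 m and z of nut_c in the frame of drawer_in between -0.005 and 0.04 m and distance of padlock from where it was at the start of the episode below 0.02 m); the robot touches nothing.
It fails at once if a nut is lifted more than 20 mm off the deck instead of being swept along it (height (world z) of any of nut_a, nut_b, nut_c above 0.088 m).
It fails at once if the padlock is shifted by more than 20 mm (distance of padlock from where it was at the start of the episode above 0.02 m).
It fails at once if another of the tools on the bench (tape measure, mallet, chisel, pencil) is shifted by more than 30 mm (distance of any of tape_measure, mallet, chisel, pencil from where it was at the start of the episode above 0.03 m).
It also fails if it takes over 64 s, if anything falls off the work surface, if the arm or the gripper's body presses on something with over 40 N, if the wrist force passes 120 N, or if a joint passes its speed limit or range.

## Working session

There is one attempt and no reset: what is moved stays moved. The work goes in short steps, each a Python script; the robot and the scene stay as the last script left them, time stands still between calls to the robot, and variables do not carry over. Pictures are saved under pics/ and viewed, and the job is handed in when it is done.

```bash
ls; mkdir -p pics; python3 - <<'E'
from station import *
import cv2
for n in ("top","side","wrist"):
    cv2.imwrite(f"pics/{n}0.png",read_camera(n)[:,:,::-1])
    print(n,camera_info(n))
print(get_time(),get_tcp_pos(),get_ee_rot())
E
```

```text
pics
top {'intrinsics': array([[410.27259955,   0.        , 255.24998226],
       [  0.        , 410.27259955, 188.20430936],
       [  0.        ,   0.        ,   1.        ]]), 'T': array([[-0.02481276,  0.98029717, -0.19596372,  0.23256369],
       [-0.99948334, -0.02833224, -0.01517661, -0.05334033],
       [-0.02042968,  0.1954859 ,  0.9804937 ,  1.31539868],
       [ 0.        ,  0.        ,  0.        ,  1.        ]])}
side {'intrinsics': array([[354.53971733,   0.        , 255.23342003],
       [  0.        , 354.53971733, 189.23695635],
       [  0.        ,   0.        ,   1.        ]]), 'T': array([[ 0.88758457,  0.25594275, -0.38299731,  0.04795342],
       [-0.460642  ,  0.49025799, -0.73990273, -0.89078486],
       [-0.00160525,  0.8331509 ,  0.5530434 ,  0.70009863],
       [ 0.        ,  0.        ,  0.        ,  1.        ]])}
wrist {'intrinsics': array([[309.93015323,   0.        , 252.77744917],
       [  0.        , 309.93015323, 198.74126851],
       [  0.        ,   0.        ,   1.        ]]), 'tool_from_camera': array([[ 9.99999625e-01, -7.61522660e-05,  8.63087434e-04,
        -1.18147318e-03],
       [ 1.64646647e-04, -9.61277978e-01, -2.75580517e-01,
        -7.63455884e-02],
       [ 8.50653025e-04,  2.75580556e-01, -9.61277605e-01,
        -1.62646164e-01],
       [ 0.00000000e+00,  0.00000000e+00,  0.00000000e+00,
         1.00000000e+00]])}
0.15 [0.14042388 0.60859654 0.2220956 ] [ 3.51784518e-04  7.82582357e-01  6.22546811e-01 -4.44490217e-04]
```

View pics/top0.png

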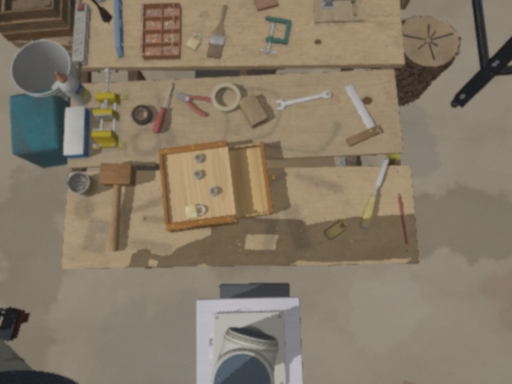

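View pics/side0.png

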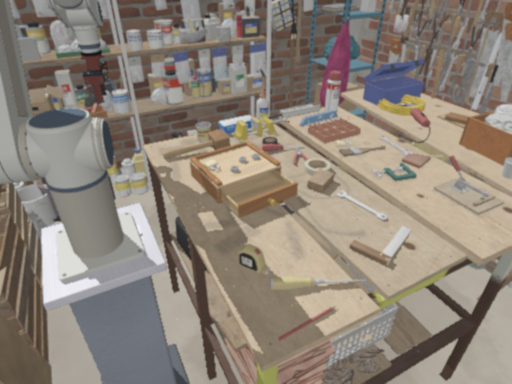

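View pics/wrist0.png

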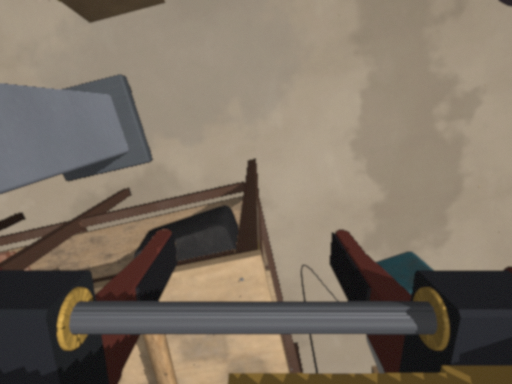

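```bash
python3 - <<'E'
import cv2
t=cv2.imread("pics/top0.png")[130:240,150:285]
cv2.imwrite("pics/topc.png",cv2.resize(t,None,fx=5.5,fy=5.4,interpolation=cv2.INTER_CUBIC))
t=cv2.imread("pics/side0.png")[135:220,180:310]
cv2.imwrite("pics/sidec.png",cv2.resize(t,None,fx=6,fy=6,interpolation=cv2.INTER_CUBIC))
E
```

```text
(no output)
```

View pics/topc.png

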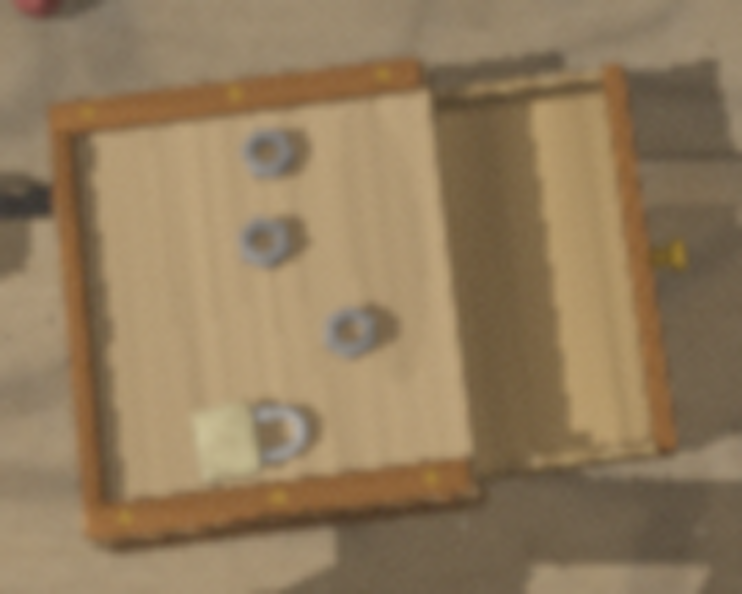

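View pics/sidec.png

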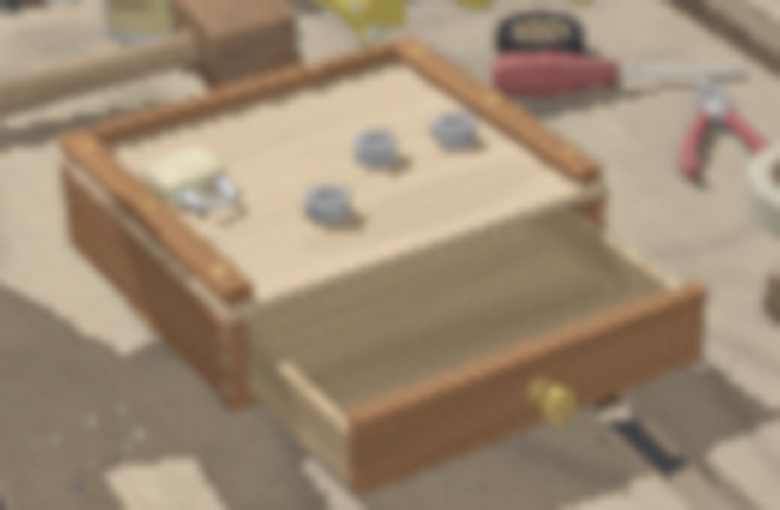

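```bash
cat > h.py <<'E'
import numpy as np
from station import *
def ray(name,uv,T=None,K=None):
    if T is None:
        ci=camera_info(name);T=ci["T"];K=ci["intrinsics"]
    d=np.linalg.inv(K)@np.array([uv[0],uv[1],1.]);d=np.array([d[0],-d[1],-d[2]])
    d=T[:3,:3]@d;return T[:3,3],d/np.linalg.norm(d)
def plane(r,z):
    o,d=r;return o+d*(z-o[2])/d[2]
def tri(r1,r2):
    (o1,d1),(o2,d2)=r1,r2
    A=np.stack([d1,-d2],1);s=np.linalg.lstsq(A,o2-o1,rcond=None)[0]
    p,q=o1+s[0]*d1,o2+s[1]*d2
    return (p+q)/2,np.linalg.norm(p-q)
E
python3 - <<'E'
from h import *
np.set_printoptions(precision=4,suppress=True)
top=lambda c:(c[0]/5.5+150-.4,c[1]/5.4+130-.4)
side=lambda c:(c[0]/6+180-.4,c[1]/6+135-.4)
P=dict(far=((270,153),(455,130)),mid=((266,241),(377,148)),near=((352,331),(328,205)),
 edgeR=((432,90),(592,192)),edgeL=((470,460),(252,299)),pad=((255,438),(195,175)))
for k,(a,b) in P.items():
    h=.068 if 'edge' in k else .08
    ra,rb=ray("top",top(a)),ray("side",side(b))
    print(k,*tri(ra,rb),plane(ra,h),plane(rb,h))
for n,c,h in [("backinR",(75,135),.079),("backinL",(108,500),.079),("rimFR",(420,60),.079),("rimFL",(480,495),.079),("BR",(50,105),.079),("BL",(88,540),.079),("drR",(622,65),.0575),("drL",(677,450),.0575),("knob",(685,255),.032),("padlo",(195,440),.085),("padhi",(315,440),.075)]:
    print(n,plane(ray("top",top(c)),h))
E
```

```text
far [0.5827 0.1408 0.0753] 0.000647677803324175 [0.581  0.1402 0.08  ] [0.579  0.1331 0.08  ]
mid [0.5303 0.143  0.0749] 0.0006358858983625506 [0.5288 0.1423 0.08  ] [0.5267 0.1346 0.08  ]
near [0.4757 0.0946 0.0747] 8.245290965935632e-05 [0.4747 0.094  0.08  ] [0.4721 0.0863 0.08  ]
edgeR [0.623  0.0475 0.0673] 0.0060356703703916695 [0.6199 0.0485 0.068 ] [0.6258 0.0464 0.068 ]
edgeL [0.4003 0.0299 0.0691] 0.00036968282143318897 [0.4006 0.0299 0.068 ] [0.4007 0.0315 0.068 ]
pad [0.4143 0.1474 0.0843] 0.0002721214711766329 [0.4148 0.1481 0.08  ] [0.417  0.1547 0.08  ]
backinR [0.5956 0.2519 0.079 ]
backinL [0.382  0.2296 0.079 ]
rimFR [0.6349 0.0543 0.079 ]
rimFL [0.3792 0.024  0.079 ]
BR [0.6142 0.2667 0.079 ]
BL [0.3598 0.2402 0.079 ]
drR [ 0.6351 -0.0614  0.0575]
drL [ 0.4046 -0.0858  0.0575]
knob [ 0.5245 -0.0949  0.032 ]
padlo [0.4138 0.1805 0.085 ]
padhi [0.4135 0.1155 0.075 ]
```

```bash
cat >> h.py <<'E'
import cv2
TH=np.radians(95.6); PHI=TH-np.pi/2
Q=[0,np.cos(PHI/2),np.sin(PHI/2),0]
X=np.array([np.cos(TH),np.sin(TH)]);Y=np.array([-np.sin(TH),np.cos(TH)])
E0=np.array([0.5115,0.0392])
def own(p): d=np.array(p[:2])-E0; return np.array([d@X,d@Y])   # x from deck edge, y
def W(x,y,z): return [*(E0+x*X+y*Y),z]
def shot(n):
    from scipy.spatial.transform import Rotation as R
    p=get_tcp_pos();q=get_ee_rot();im=read_camera("wrist")
    T=np.eye(4);T[:3,:3]=R.from_quat([q[1],q[2],q[3],q[0]]).as_matrix();T[:3,3]=p
    T=T@camera_info("wrist")["tool_from_camera"]
    cv2.imwrite(f"pics/{n}.png",im[:,:,::-1]);np.save(f"pics/{n}.npy",T);return im,T
np.set_printoptions(precision=4,suppress=True)
E
python3 - <<'E'
from h import *
for p in [(.5827,.1408),(.5303,.143),(.4757,.0946),(.4143,.1474)]: print(own(p))
print(get_joint_pos(),inverse_kinematics(W(.08,0,.27),Q))
move_pose(W(.08,0,.27),Q)
print(get_time(),get_tcp_pos(),get_joint_pos()); shot("w1")
E
```

```text
[ 0.0942 -0.0808]
[ 0.1015 -0.0288]
[0.0586 0.0302]
[0.1172 0.0862]
[ 1.325   0.4237  1.6305 -0.      1.0886 -0.019 ] [ 0.2087  0.2085  1.8197 -0.      1.1134  0.1109]
2.3417 [0.5036 0.1195 0.2699] [0.2099 0.2087 1.8196 0.0002 1.1134 0.1109]
```

View pics/w1.png

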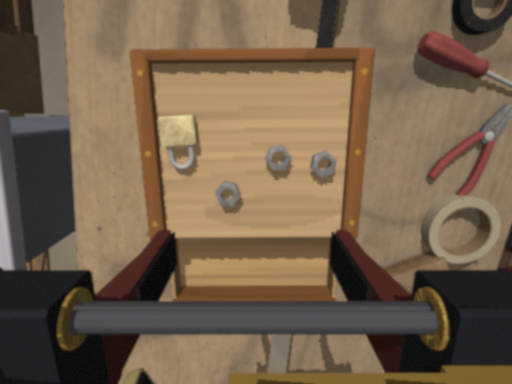

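```bash
python3 - <<'E'
from h import *
T=np.load("pics/w1.npy");K=camera_info("wrist")["intrinsics"]
for n,uv,h in [("edgeL",(165,237.5),.068),("edgeR",(346,236.5),.068),("rimTopBL",(153,61),.079),("rimTopBR",(352,61),.079),("rimFLin",(162,232),.079),("rimFRin",(345,230),.079),("mid",(278.5,159),.0745),("far",(323,165),.0745),("near",(228.5,195),.0745),("padTL",(158,116),.085),("padBR",(196,147),.085),("padtip",(182,170),.075),("drfront_topinL",(178,288),.0575),("drR",(333,287),.0575)]:
    p=plane(ray(0,uv,T,K),h);print(n,p,own(p))
# triangulate with top
top=lambda c:(c[0]/5.5+150-.4,c[1]/5.4+130-.4)
for n,a,b in [("far",(270,153),(323,165)),("mid",(266,241),(278.5,159)),("near",(352,331),(228.5,195)),("edgeL",(470,460),(165,237.5)),("edgeR",(432,90),(346,236.5))]:
    print(n,*tri(ray("top",top(a)),ray(0,b,T,K)))
E
```

```text
edgeL [0.3994 0.0273 0.068 ] [-0.0009  0.1127]
edgeR [0.6278 0.0514 0.068 ] [ 0.0008 -0.117 ]
rimTopBL [0.3856 0.2323 0.079 ] [0.2044 0.1065]
rimTopBR [0.594  0.2529 0.079 ] [ 0.2046 -0.103 ]
rimFLin [0.3985 0.0393 0.079 ] [0.0111 0.1125]
rimFRin [0.6211 0.0641 0.079 ] [ 0.0141 -0.1115]
mid [0.53   0.1419 0.0745] [ 0.1004 -0.0285]
far [0.5825 0.14   0.0745] [ 0.0934 -0.0805]
near [0.4757 0.093  0.0745] [0.057  0.0304]
padTL [0.3934 0.1769 0.085 ] [0.1486 0.1041]
padBR [0.436  0.1476 0.085 ] [0.1153 0.0646]
padtip [0.4192 0.118  0.075 ] [0.0874 0.0841]
drfront_topinL [ 0.4159 -0.0508  0.0575] [-0.0802  0.1039]
drR [ 0.6275 -0.0281  0.0575] [-0.0783 -0.1088]
far [0.5817 0.1405 0.0778] 3.0541859771288694e-05
mid [0.5295 0.1425 0.0782] 0.0004956664323745096
near [0.4755 0.0941 0.0776] 0.0007661445924199064
edgeL [0.4003 0.0295 0.0722] 0.0005529099415157869
edgeR [0.6256 0.0494 0.0628] 0.007855901985546202
```

```bash
python3 - <<'E'
from h import *
command_gripper(0.15)
print(get_time(),get_grip_width())
try:
  for n,x,y in [("near",.057,.0304)]:
    movel(W(x+.038,y,.10),v=.25)
    print(movel(W(x+.038,y,.074),v=.08,until_force=6),get_tcp_pos(),own(get_tcp_pos()))
    print(movel(W(.003,y,.074),v=.06,until_force=15),own(get_tcp_pos()),get_ft_force())
    movel(W(.003,y,.11),v=.15)
except MotionError as e: print(e)
print(get_time()); shot("w2")
cv2.imwrite("pics/side2.png",cv2.resize(read_camera("side")[110:230,160:320,::-1],None,fx=5,fy=5))
cv2.imwrite("pics/top2.png",cv2.resize(read_camera("top")[130:240,150:285,::-1],None,fx=5.5,fy=5.4,interpolation=cv2.INTER_CUBIC))
E
```

```text
3.6083 0.1490859957347024
False [0.4721 0.1307 0.0742] [0.0949 0.0302]
False [0.0032 0.0304] [-0.6011 -0.0462 -0.4497]
7.0
```

View pics/w2.png

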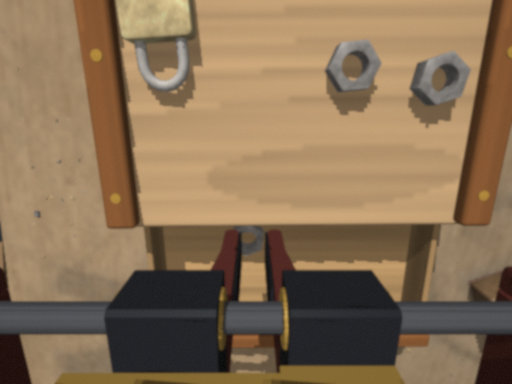

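View pics/side2.png

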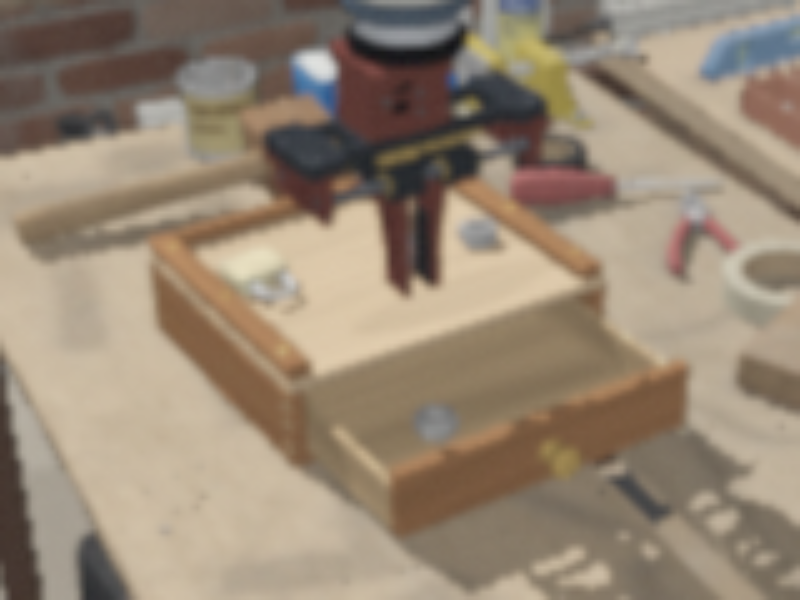

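The near nut lies in the drawer: wrist picture (250,240), side crop (437,420). The other two and the padlock have not moved, so I'll do the next two.

```bash
python3 - <<'E'
from h import *
try:
  for n,x,y in [("mid",.1004,-.0285),("far",.0934,-.0795)]:
    movel(W(x+.038,y,.11),v=.25)
    print(movel(W(x+.038,y,.074),v=.08,until_force=6),own(get_tcp_pos()))
    print(movel(W(.003,y,.074),v=.06,until_force=15),own(get_tcp_pos()),get_ft_force())
    movel(W(.003,y,.12),v=.15)
  movel(W(.06,0,.27),v=.25)
except MotionError as e: print(e)
print(get_time()); shot("w3")
cv2.imwrite("pics/side3.png",cv2.resize(read_camera("side")[110:230,160:320,::-1],None,fx=5,fy=5))
E
```

```text
False [ 0.1382 -0.0283]
False [ 0.0032 -0.0285] [ 0.3322 -0.031  -0.4579]
False [ 0.1313 -0.0794]
False [ 0.0032 -0.0795] [-0.0465 -0.0911  1.6033]
16.275
```

View pics/w3.png

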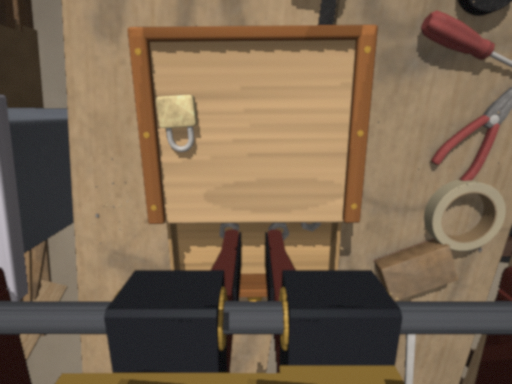

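View pics/side3.png

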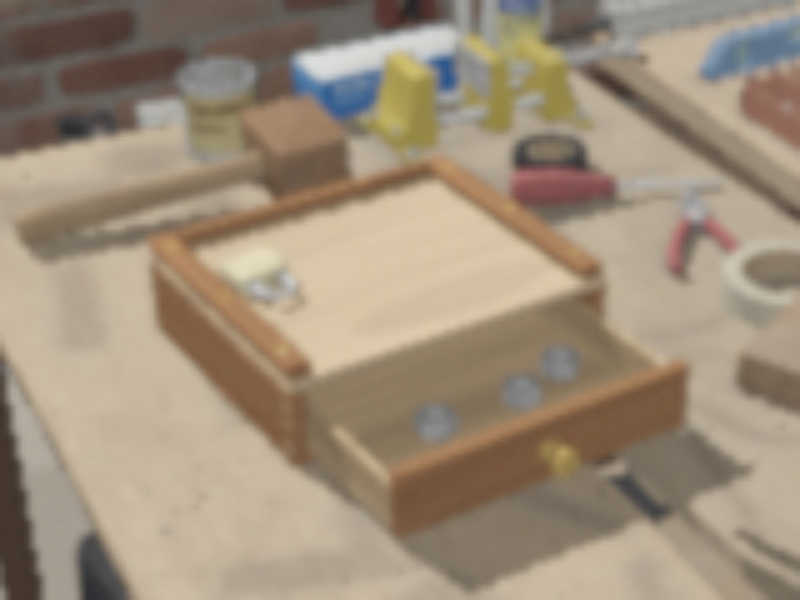

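All three nuts lie in the drawer: side crop (437,420), (522,392) and (560,362). The padlock hasn't moved. Next I'll shut the drawer with the fingers either side of the knob.

```bash
python3 - <<'E'
from h import *
try:
  movel(W(-.17,0,.15),v=.25)
  command_gripper(0.55)
  print(movel(W(-.17,0,.035),v=.12,until_force=6))
  print(movel(W(-.02,0,.035),v=.05,until_force=15),own(get_tcp_pos()),get_ft_force())
  print(movel(W(-.004,0,.035),v=.02,until_force=12),own(get_tcp_pos()),get_ft_force(),get_time())
except MotionError as e: print(e)
cv2.imwrite("pics/side4.png",cv2.resize(read_camera("side")[110:230,160:320,::-1],None,fx=5,fy=5))
E
```

```text
False
False [-0.0201 -0.0002] [-1.224  -0.9364 -0.5071]
True [-0.0118 -0.0001] [ 0.7859 -3.6201  3.0278] 23.0667
```

View pics/side4.png

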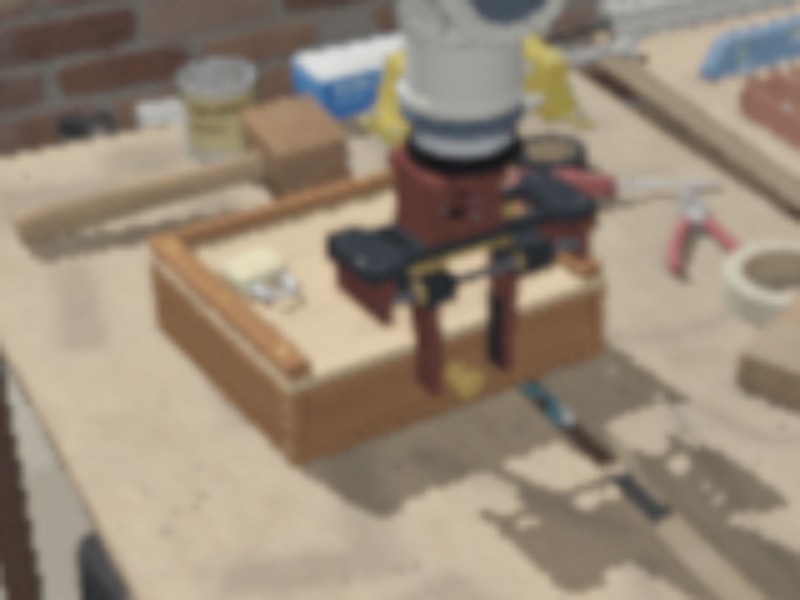

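The drawer front looks flush with the deck edge. I'll press once more to confirm the stop, then back away and look.

```bash
python3 - <<'E'
from h import *
print(movel(W(-.002,0,.035),v=.02,until_force=18),own(get_tcp_pos()),get_ft_force())
movel(W(-.10,0,.035),v=.12)
movel(W(-.10,0,.30),v=.25)
wait(.3)
im,T=shot("w5");print(get_time(),get_ft_force())
cv2.imwrite("pics/side5.png",cv2.resize(read_camera("side")[110:230,160:320,::-1],None,fx=5,fy=5))
E
```

```text
True [-0.0118 -0.0001] [ 1.2695 -3.9194  2.1781]
25.8167 [-0.5605  0.4837  0.3796]
```

View pics/w5.png

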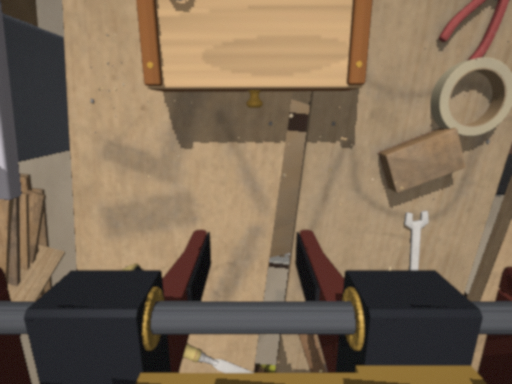

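View pics/side5.png

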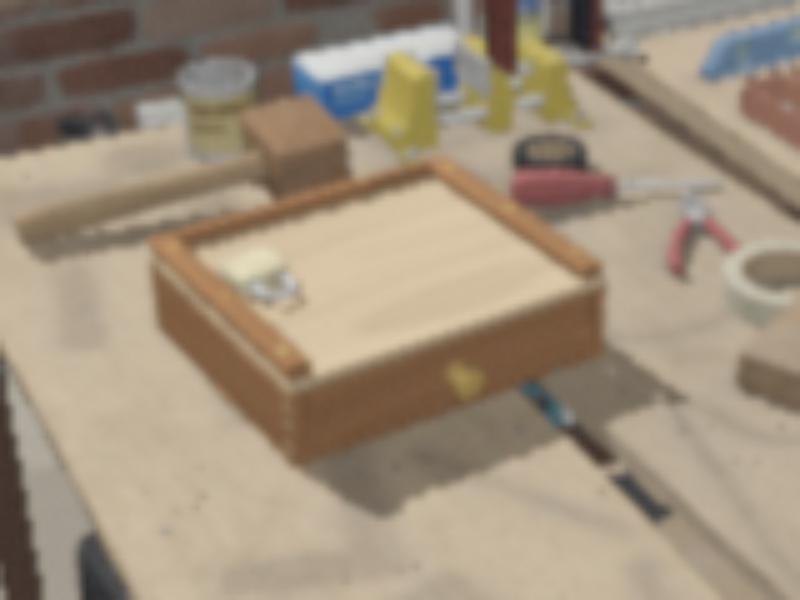

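```bash
python3 - <<'E'
from h import *
T=np.load("pics/w5.npy");K=camera_info("wrist")["intrinsics"]
im=cv2.imread("pics/w5.png");print(im[80:112,230].sum(1).tolist(), im[84:112,254].tolist())
for uv,h in [((230,87),.068),((254,107),.021),((254,107),.032)]:
    print(own(plane(ray(0,uv,T,K),h)))
a=cv2.imread("pics/side0.png").astype(int)
b=cv2.imread("pics/side5.png")
c=cv2.resize(b,(160,120),interpolation=cv2.INTER_AREA).astype(int)
d=abs(a[110:230,160:320]-c).sum(2);print("padlock diff",d[45:65,40:62].mean())
E
```

```text
[529, 528, 525, 518, 515, 496, 431, 335, 243, 166, 148, 191, 240, 268, 275, 273, 272, 271, 266, 262, 258, 257, 253, 254, 259, 252, 255, 260, 260, 256, 255, 253] [[127, 174, 213], [123, 167, 204], [106, 143, 176], [81, 109, 135], [54, 78, 96], [37, 63, 81], [30, 66, 87], [33, 75, 96], [35, 78, 101], [38, 83, 107], [41, 89, 114], [42, 92, 118], [43, 92, 119], [42, 91, 117], [40, 88, 112], [38, 86, 111], [39, 87, 112], [41, 89, 117], [42, 93, 121], [41, 94, 121], [39, 88, 115], [37, 81, 104], [34, 72, 92], [46, 74, 92], [60, 82, 97], [69, 88, 103], [71, 90, 106], [72, 91, 108]]
[-0.0003  0.0298]
[-0.023   0.0009]
[-0.023   0.0009]
padlock diff 13.822727272727272
```

```bash
python3 -c "
from station import *
job_done();print(get_time())"
```

```text
the job is handed in; nothing more can be done
the job is handed in; nothing more can be done
```

All three nuts were swept over the front edge into the drawer, the drawer is shut, and the job is handed in; the clock read 25.8 s at my last check. I swept each nut in its own pass with the fingers slightly open, then pushed the drawer shut with the fingers either side of the knob.

- **Nuts:** before I shut the drawer, the side view showed all three lying in it and the deck clear of them. I couldn't see them after it shut.
- **Drawer:** it stopped at the same place on two pushes, with force limits of 12 and 18 N. The fingertips put its front face about 2 mm out. The wrist view put the knob tip 23 mm out from the deck edge, against 22 mm when fully shut. That leaves it about 1 to 2 mm out, within the camera calibration error and under the 5 mm limit.
- **Padlock:** it looks unmoved by eye in the before and after views. I didn't re-measure its position.
- **Other tools:** the arm went near none of them. The mallet looks unmoved in the side view; I did not check the others after the job.
- **Disagreements:** a few two-view measurements disagreed. The far end of the deck edge missed by 6 to 8 mm, and nut heights differed by about 3 mm between camera pairs. I relied on the other deck and rim points, which agreed to a few millimetres.

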